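Open the purge valve by exactly one turn

ROBOT

A 6-joint arm with a two-finger parallel gripper is mounted at the origin on a cart in front of the work surface, level with it; the furniture and walls round the work are solid. World frame = base frame: x ahead of the robot, y to its left, z up, the work surface at z = 0. Lengths are in mm, angles in degrees, forces in N, time in s.
With the tool pointing down it reaches from about 275 to 775 mm from the base axis. Payload 14.6 kg.
Tool frame: the origin (TCP) lies midway between the tips of the shut fingers; the grasp point (between the pads) lies 19 mm behind it (arm.pinch_z is the distance from the TCP to the grasp point, in mm); z points along the fingers, y is the direction in which the jaws open and shut (so a half turn about z gives the same grasp; the last joint's range is limited). The gripper opens to 85 mm and grips with 20 to 120 N. Pads are 22 mm wide; open, the fingers measure 114 mm over their backs; the gripper's body (76 mm by 85 mm) begins 54 mm behind the grasp point. The pads swing forward as they close: fully open they stand 13 mm farther back than shut.
Start: joints at [-82.867, 15.075, -2.767, 72.158, 0, 81.102], TCP at [144.979, -504.588, 231.278] pointing down, gripper open.
Joint ranges: [-151.79, 151.79], [-50.71, 97.33], [-67.44, 78.34], [-121.81, 120.89], [-77.56, 73.72], [-180, 180]. Speed limits (degrees/s): [108.29, 108.29, 147.25, 159.86, 180, 180].

INTERFACE

Orientations are given as [roll, pitch, yaw] about the fixed x, y, z axes, in that order (R = Rz(yaw) Ry(pitch) Rx(roll)).
In Python, from rig import arm gives the robot as it stands.
- The arm moves only by the shell command python3 -m jog 'ROWS' [OPENING]. ROWS is JSON, a list of rows, each an object with "offset": the shift along the tool's x, y, z in units of 20 mm (1.0 is 20 mm), a list of three; "yaw": the turn about the tool's z in units of 30 degrees (1.0 is 30 degrees). In form: [{"offset": [x, y, z], "yaw": yaw}, ...]. A call has 1 to 5 rows; each row shifts and turns the commanded pose from where the row before left it, along the tool's axes as they then stand; what a row does not reach is not made up. A row lasts 1/8 s, in which the tool goes at most 62.5 mm and 10.7 degrees, less where a joint would pass 70% of its speed; a pose out of reach is approached as far as the arm can. A call with a number of a shift or a turn outside -1 to 1 is refused whole. A call with a gripper value outside its range is refused whole. OPENING is the opening, from 0 (shut) to 1 (fully open), set as the call begins (- or left out, the last holds). The fingers move at their own pace and stop on an object; the grip force is fixed at half the most. Time passes only in rows, so rows that do not move let the fingers close. It gives the time, the measured TCP pose, the force and the opening at its end, in the units of the state.
- arm.state(): the state, without advancing time (a new reading comes with each control period).
- arm.get_image(name): name is "scene" or "side" or "wrist"; returns a dict with "frame" (400x640x3 uint8, red, green, blue), "z_map" (400x640 float32, mm along the optical axis (not along the pixel's ray), 0 where there is no reading), "fx", "fy", "cx", "cy" (pixels), "rvec" (rotation vector, rad) and "tvec" (3), from world to camera coordinates, as OpenCV has them. Camera axes: x right, y down, z forward; pixel columns grow to the right and rows downward; lengths in mm; the calibration is good to about 2 mm. A picture is of the moment at which its call begins.
- arm.close_job(): hands the job in, once; it reports no verdict.
Trained networks look in a picture, given as the dict that the camera call returned (one of the last four; its "shot" number tells which), for a name from the list of things; names that differ only in an ending like _2 or _b are one class to them, and where a whole thing is asked for, a point or a joint stands for the part that bears it (a point fixed in the world has none). Each returns a list of dicts, best first, with "confidence" (0 to 1); they miss things now and then, are a little off and sometimes report something else, mostly with a low value. They report only what shows in the picture. A call takes as long as a camera call.
- arm.boxes_of(picture, thing): "rect" ([left, top, width, height] in pixels, round what is visible of it).
- arm.trace(picture, thing): "region" (400x640 bool, what is visible of it) and "rect" ([left, top, width, height] in pixels, round what is visible of it).
- arm.spot_point(picture, thing): "position" ([row, column] in pixels: a listed point, or the origin of a listed thing).
The state is a dict: "time": time; "q": joint angles; "joint_velocities": joint speeds; "tau": joint torques, N m; "eef_pos": TCP position; "ee_rot": TCP orientation; "ft_force": force on the tool from outside, world axes, zero at the start; "torque": the same for the moment, N m; "opening": finger opening in mm.
Only numpy, scipy, OpenCV 4.12 (cv2) and the standard library are available. Lean on these libraries where they do the work, as an engineer would, in place of code of your own. Each camera call takes 0.05 s, during which the arm holds its last target.

TASK

Open the purge valve by exactly one full turn: with the fingertips, gently push the black upright handle of the blue hand wheel round anticlockwise (seen from above), from the red mark all the way round until it stands over the red mark again, and no further. Only push it by the handle - do not push on the rim or spokes, and do not grip the handle or lift the wheel, which would slip up off its stem. Leave the vial, the beaker and the white-lidded jar standing where they are.

Things in the scene. Friction and masses are not known exactly. Their poses are not given: they have to be found in the camera images.
- purge_valve: Bench valve bolted to the worktop: steel foot plate 130 x 110 mm, brass body, two pipe stubs along local +-y (to 80 mm from the axis, top 44 mm above the worktop), and above them a fixed white dial disc of radius 92 mm, its top 66 mm above the worktop. Origin: centre of the underside of the foot plate, on the worktop, straight below the wheel's axis. z up. The red mark lies towards its local -x.
- wheel_axis (a point): Point on the vertical axis of the hand wheel, at the top of its hub, 100 mm above the worktop. The wheel is blue: hub of radius 15 mm (with a small bolt head, top 104 mm above the worktop), rim of centre-line radius 55 mm made of 12 mm round bar (top 97 mm above the worktop), three spokes; the longest spoke sticks out past the rim to 75 mm and carries the upright handle.
- handle_top (a point): Centre of the top of the upright black handle (white dot on top), 154 mm above the worktop and 75 mm from the wheel's axis. The handle is a smooth upright sleeve of 20 mm diameter that rises from 96 to 154 mm above the worktop, and spins freely on its own pin. It goes round with the wheel.
- red_mark (a point): Middle of the red mark on the white dial disc, 80 mm from the wheel's axis, 67 mm above the worktop; the red sector reaches 9 degrees either side. The handle stands over it at the start.
- wheel_turn (a joint): Angle of the hand wheel, rad: 0 at the start with the handle over the red mark, growing anticlockwise seen from above (opening); 6.283 after exactly one turn. The wheel has friction of about 0.2 N m (about 2.7 N at the handle) plus light damping, and stays where it is left. Stops at -0.7 and 7.6.
- wheel_lift (a joint): How far the wheel has been lifted up its stem, m: 0 when seated. It sits there by its own weight (about 0.5 kg) plus about 2 N of friction, and slips up when pulled.
- wheel_rim: Blue rim and spokes of the hand wheel (not to be pushed on). Origin on the wheel's axis, 82 mm above the worktop; the long spoke with the handle points along its -x.
- wheel_handle: The black upright handle, the part to push. Origin at the centre of its foot, 96 mm above the worktop, 75 mm from the wheel's axis; z up.
- vial: Bystander: clear vial with a red cap, 27 mm diameter, 95 mm tall, standing loose beside the valve. Origin at the centre of its underside.
- beaker: Bystander: clear empty beaker, 55 mm diameter, 66 mm tall, standing loose beside the valve. Origin at the centre of its underside.
- jar: Bystander: small white-lidded jar, 58 mm diameter, 50 mm tall, standing loose beside the valve. Origin at the centre of its underside.

How it is judged:
By the outcome, as a careful person would: the job done as asked, in the order asked, and still so for the second after the job is handed in, with the robot touching nothing.
It also fails if it takes over 64 s, if anything falls off the work surface, if the arm or the gripper's body presses on something with over 40 N, if the wrist force passes 120 N, or if a joint passes its speed limit or range.

## Working session

There is one attempt and no reset: what is moved stays moved. The work goes in short steps, Python scripts to look and compute and a shell command to move; the robot and the scene stay as the last step left them, time stands still between calls to the robot, and variables do not carry over. Pictures are saved under pics/ and viewed, and the job is handed in when it is done.

```bash
ls; mkdir -p pics; cat > h.py <<'E'
import numpy as np, cv2
from rig import arm
def ray(p,uv):
    R=cv2.Rodrigues(np.array(p["rvec"],float))[0];t=np.array(p["tvec"],float).ravel()
    d=R.T@np.array([(uv[0]-p["cx"])/p["fx"],(uv[1]-p["cy"])/p["fy"],1.0]);return -R.T@t,d
def atz(p,uv,z):
    o,d=ray(p,uv);return o+d*(z-o[2])/d[2]
def proj(p,X):
    K=np.array([[p["fx"],0,p["cx"]],[0,p["fy"],p["cy"]],[0,0,1.]])
    return cv2.projectPoints(np.array(X,float).reshape(-1,3),np.array(p["rvec"],float),np.array(p["tvec"],float),K,None)[0][:,0]
def save(p,n): cv2.imwrite("pics/"+n,p["frame"][:,:,::-1])
E
python3 - <<'E'
from h import *
s=arm.state();print(s)
for n in ["scene","side","wrist"]:
    p=arm.get_image(n);save(p,n+"0.png")
    for th,z in [("wheel_axis",100),("handle_top",154),("red_mark",67),("purge_valve",0),("vial",0),("beaker",0),("jar",0)]:
        r=arm.spot_point(p,th)
        for d in r[:2]:
            uv=d["position"][::-1];print(n,th,round(d["confidence"],2),np.round(uv),np.round(atz(p,uv,z)))
E
```

```text
pics
{'time': 0.0, 'q': array([-8.28669766e+01,  1.51000995e+01, -2.80343480e+00,  7.21601212e+01,
       -1.14290407e-04,  8.11037571e+01]), 'joint_velocities': array([ 0.02727056, -0.02248446, -0.13114547, -0.06016898,  0.00441787,
       -0.05432118]), 'tau': array([-4.13503335e-05, -6.37608719e+01,  3.84562719e+01,  1.37499228e-02,
       -6.70169857e-05, -6.74149270e-07]), 'eef_pos': array([ 144.94200193, -504.3012062 ,  230.8157664 ]), 'ee_rot': array([-1.79937093e+02, -9.73112927e-03,  1.60292610e+01]), 'ft_force': array([ 0.51038014,  0.57123386, -0.33487831]), 'torque': array([-0.00403772,  0.0274902 ,  0.01925789]), 'opening': 85.2966931664194}
scene wheel_axis 0.76 [333. 191.] [587.  10. 100.]
scene handle_top 0.6 [368. 178.] [527. -48. 154.]
scene red_mark 0.63 [364. 205.] [533. -47.  67.]
scene purge_valve 0.62 [332. 222.] [587.  12.   0.]
scene vial 0.9 [303. 260.] [511. 148.  -0.]
scene vial 0.57 [365. 205.] [ 595. -103.    0.]
scene beaker 0.72 [366. 186.] [ 662. -158.    0.]
scene jar 0.71 [278. 209.] [708. 106.   0.]
side wheel_axis 0.61 [325. 231.] [597.  -5. 100.]
side handle_top 0.59 [300. 218.] [542. -43. 154.]
side red_mark 0.96 [295. 256.] [533. -60.  67.]
side purge_valve 0.88 [322. 267.] [592.  -4.   0.]
side vial 0.55 [289. 234.] [506. 138.   0.]
side beaker 0.94 [356. 307.] [ 665. -145.    0.]
side jar 0.71 [365. 245.] [701.  94.   0.]
```

View pics/scene0.png

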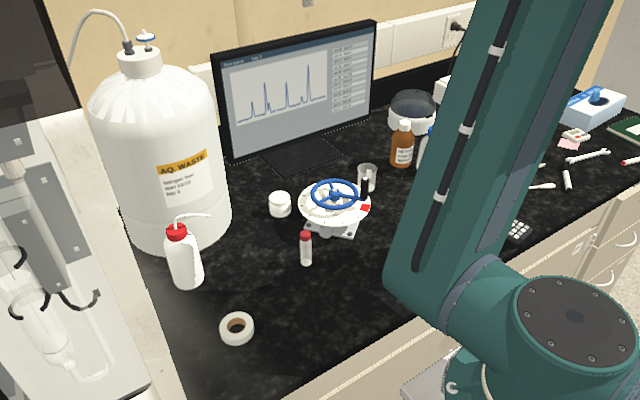

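View pics/side0.png

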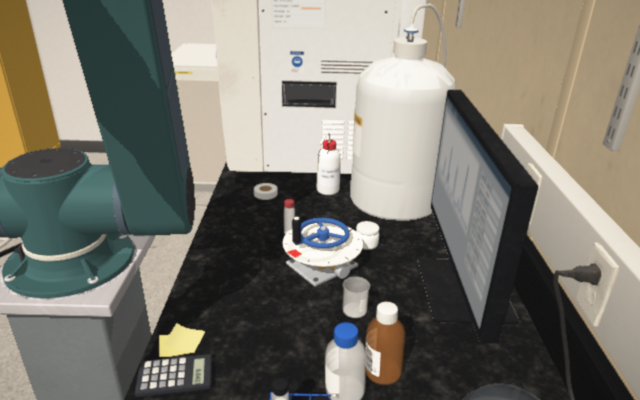

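```bash
python3 - <<'E'
from h import *
# blue rim depth -> points, fit circle
from scipy.optimize import least_squares
for n in ["scene","side"]:
    p=arm.get_image(n)
    f=p["frame"].astype(int);m=(f[:,:,2]>f[:,:,0]+50)&(f[:,:,2]>90)&(p["z_map"]>0)
    v,u=np.nonzero(m);z=p["z_map"][v,u]
    R=cv2.Rodrigues(np.array(p["rvec"],float))[0];t=np.array(p["tvec"],float).ravel()
    P=(np.c_[(u-p["cx"])/p["fx"]*z,(v-p["cy"])/p["fy"]*z,z]-t)@R
    P=P[(P[:,2]>60)&(P[:,2]<115)]
    print(n,len(P),P.min(0).round(),P.max(0).round())
    r=least_squares(lambda c:np.hypot(P[:,0]-c[0],P[:,1]-c[1])-55,[590,3],loss="soft_l1",f_scale=3)
    print(r.x)
    for th in ["wheel_handle","red_mark","vial","beaker","jar"]:
        for d in arm.trace(p,th)[:1]:
            rg=d["region"]&(p["z_map"]>0);v,u=np.nonzero(rg);z=p["z_map"][v,u]
            if len(v)==0: continue
            Q=(np.c_[(u-p["cx"])/p["fx"]*z,(v-p["cy"])/p["fy"]*z,z]-t)@R
            print(th,round(d["confidence"],2),len(Q),np.median(Q,0).round(),np.percentile(Q,3,axis=0).round(),np.percentile(Q,97,axis=0).round())
    print("cam",-R.T@t)
E
```

```text
scene 1022 [  527. -1189.    62.] [683.  66. 103.]
[582.8628007  -59.80952093]
wheel_handle 0.74 177 [526. -37. 125.] [520. -69.  66.] [551. -32. 153.]
red_mark 0.78 3352 [560.  17.  66.] [508. -54.   5.] [653.  84. 123.]
vial 0.82 387 [493. 150.  57.] [489. 136.   6.] [508. 157.  95.]
beaker 0.63 372 [ 659. -156.   48.] [ 631. -179.    6.] [ 686. -127.   67.]
jar 0.96 513 [686. 110.  39.] [671.  80.   4.] [723. 131.  51.]
cam [-141.80425053  517.74266808  788.91383619]
side 703 [ 514. -465.   60.] [650.  61. 114.]
[592.12427949   1.23896328]
wheel_handle 0.64 262 [534. -49. 126.] [519. -54.  67.] [545.  12. 154.]
red_mark 0.7 3860 [590. -31.  66.] [517. -77.   6.] [669.  65. 129.]
vial 0.64 315 [507. 133.  64.] [493. -40.   1.] [525. 165. 134.]
beaker 0.88 942 [ 662. -170.   42.] [ 639. -180.    2.] [ 687. -128.   66.]
jar 0.84 527 [707.  83.  37.] [681.  72.  -0.] [733. 126.  52.]
cam [ 584.47665215 -987.63537502  708.48300204]
```

View pics/wrist0.png

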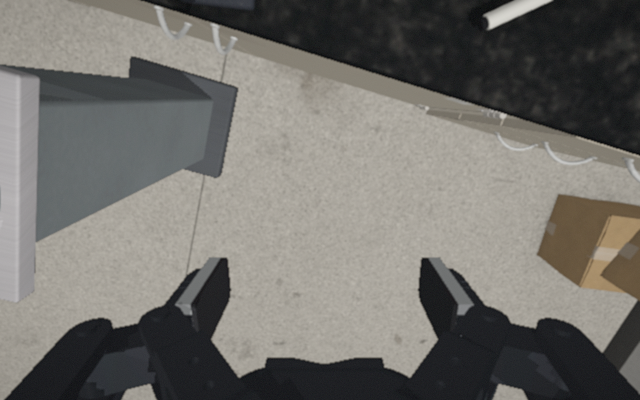

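```bash
python3 - <<'E'
from h import *
from scipy.optimize import least_squares
p=arm.get_image("wrist")
o,d=ray(p,(320,200));print("wristcam",o,d)
for n in ["scene","side"]:
    p=arm.get_image(n)
    f=p["frame"].astype(int);m=(f[:,:,2]>f[:,:,0]+50)&(f[:,:,2]>90)&(p["z_map"]>0)
    v,u=np.nonzero(m);z=p["z_map"][v,u]
    R=cv2.Rodrigues(np.array(p["rvec"],float))[0];t=np.array(p["tvec"],float).ravel()
    P=(np.c_[(u-p["cx"])/p["fx"]*z,(v-p["cy"])/p["fy"]*z,z]-t)@R
    P=P[(P[:,2]>86)&(P[:,2]<100)&(np.hypot(P[:,0]-590,P[:,1]-3)<75)&(np.hypot(P[:,0]-590,P[:,1]-3)>35)]
    r=least_squares(lambda c:np.hypot(P[:,0]-c[0],P[:,1]-c[1])-55,[590,3],loss="soft_l1",f_scale=3)
    print(n,len(P),r.x)
    m=(f.max(2)<50)&(p["z_map"]>0)
    v,u=np.nonzero(m);z=p["z_map"][v,u]
    P=(np.c_[(u-p["cx"])/p["fx"]*z,(v-p["cy"])/p["fy"]*z,z]-t)@R
    P=P[(P[:,2]>105)&(P[:,2]<150)&(np.hypot(P[:,0]-533,P[:,1]+50)<40)]
    c=(-R.T@t)
    if len(P): 
        r=least_squares(lambda c:np.hypot(P[:,0]-c[0],P[:,1]-c[1])-10,P[:,:2].mean(0)+5*(P[:,:2].mean(0)-c[:2])/500,loss="soft_l1",f_scale=3)
        print("handle",len(P),P.mean(0),r.x)
E
```

```text
wristcam [ 217.15666206 -483.4434552   374.15578181] [-0.29269049 -0.07077593 -0.9536716 ]
scene 523 [586.26414088   7.63133046]
handle 104 [525.45736821 -36.27005346 127.47169602] [531.07255327 -42.69531056]
side 514 [5.92201094e+02 1.75828484e-01]
handle 120 [535.11506882 -51.06693663 129.24905264] [534.99354716 -42.22245395]
```

```bash
python3 -m jog '[{"offset":[1,-0.72,0],"yaw":0},{"offset":[1,-0.72,0],"yaw":0},{"offset":[1,-0.72,0],"yaw":0},{"offset":[1,-0.72,0],"yaw":0},{"offset":[1,-0.72,0],"yaw":0}]' 0
python3 -m jog '[{"offset":[1,-0.72,0],"yaw":0},{"offset":[1,-0.72,0],"yaw":0},{"offset":[1,-0.72,0],"yaw":0},{"offset":[1,-0.72,0],"yaw":0},{"offset":[1,-0.72,0],"yaw":0}]'
python3 -m jog '[{"offset":[1,-0.72,0],"yaw":0},{"offset":[1,-0.72,0],"yaw":0},{"offset":[1,-0.72,0],"yaw":0},{"offset":[1,-0.72,0],"yaw":0},{"offset":[1,-0.72,0],"yaw":0}]'
python3 -m jog '[{"offset":[1,-0.72,0],"yaw":0},{"offset":[1,-0.72,0],"yaw":0},{"offset":[1,-0.72,0],"yaw":0},{"offset":[1,-0.72,0],"yaw":0},{"offset":[1,-0.72,0],"yaw":0}]'
```

```text
time: 2.58
eef_pos: [222.3, -405.9, 231.5]
ee_rot: [180.0, -0.0, 16.1]
ft_force: [0.1, 0.1, -0.1]
opening: -0.2
time: 3.2
eef_pos: [298.1, -308.9, 231.4]
ee_rot: [180.0, -0.0, 16.1]
ft_force: [0.4, -1.2, -0.0]
opening: -0.2
time: 3.82
eef_pos: [374.0, -212.1, 231.4]
ee_rot: [180.0, -0.0, 16.1]
ft_force: [-0.1, -0.8, -0.5]
opening: 0.1
time: 4.45
eef_pos: [449.9, -115.3, 231.5]
ee_rot: [180.0, -0.0, 16.1]
ft_force: [0.8, -0.4, 0.4]
opening: 0.0
```

```bash
python3 -m jog '[{"offset":[1,-0.72,0],"yaw":0},{"offset":[1,-0.72,0],"yaw":0},{"offset":[0.6,-0.6,0],"yaw":-0.28},{"offset":[0,0,0],"yaw":-0.29},{"offset":[0,0,0],"yaw":-0.29}]'
python3 - <<'E'
from h import *
p=arm.get_image("wrist");save(p,"w1.png")
for th,z in [("wheel_axis",100),("handle_top",154),("red_mark",67)]:
    for d in arm.spot_point(p,th)[:1]:
        uv=d["position"][::-1];print(th,round(d["confidence"],2),np.round(uv),np.round(atz(p,uv,z),1))
E
```

```text
time: 5.08
eef_pos: [488.0, -62.1, 231.4]
ee_rot: [-180.0, -0.0, 42.2]
ft_force: [-0.3, -0.8, -0.2]
opening: 0.1
wheel_axis 0.95 [347.  36.] [588.7   6.5 100. ]
handle_top 0.62 [348. 145.] [531.8 -43.6 154. ]
red_mark 0.84 [345. 136.] [531.5 -48.3  67. ]
```

View pics/w1.png

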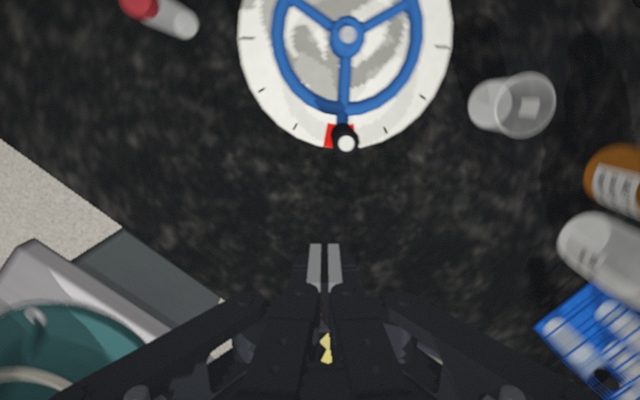

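```bash
python3 -m jog '[{"offset":[0.8,-0.6,0],"yaw":0},{"offset":[0.8,-0.35,0],"yaw":0},{"offset":[0.64,0,0.3],"yaw":0},{"offset":[0,0,1],"yaw":0},{"offset":[0,0,1],"yaw":0}]'
python3 -m jog '[{"offset":[0,0,1],"yaw":0},{"offset":[0,0,1],"yaw":0},{"offset":[0,0,0.9],"yaw":0},{"offset":[0,0,0],"yaw":0}]'
cat > look.py <<'E'
import sys
from h import *
p=arm.get_image("wrist");s=arm.state();save(p,sys.argv[1])
C=np.array([588.5,6.]);e=s["eef_pos"];yw=np.radians(s["ee_rot"][2]);d=C-e[:2]
print("t",s["time"],"tcp",e.round(1),"yaw",s["ee_rot"].round(1),"q6",s["q"][5].round(1),"F",s["ft_force"].round(1))
print("axis in tool",np.round([d@[np.cos(yw),np.sin(yw)],d@[np.sin(yw),-np.cos(yw)]],1))
if len(sys.argv)>2:
  for th,z in [("wheel_axis",100),("handle_top",154),("red_mark",67)]:
    for k in arm.spot_point(p,th)[:1]:
        uv=k["position"][::-1];X=atz(p,uv,z);v=X[:2]-C;print(th,round(k["confidence"],2),np.round(uv),X.round(1),"ang",np.degrees(np.arctan2(v[1],v[0])).round(1),np.hypot(*v).round(1))
E
python3 look.py w2.png
```

```text
time: 5.9
eef_pos: [509.8, -19.4, 184.2]
ee_rot: [180.0, 0.0, 41.8]
ft_force: [-0.2, -0.0, 0.1]
opening: 0.1
time: 6.4
eef_pos: [508.8, -19.4, 126.0]
ee_rot: [-179.9, 0.1, 41.8]
ft_force: [0.2, -0.2, -1.1]
opening: -0.1
t 6.45 tcp [509.3 -19.6 127. ] yaw [-180.     0.    41.8] q6 126.8 F [-0.3  0.4  0.5]
axis in tool [76.1 33.7]
```

View pics/w2.png

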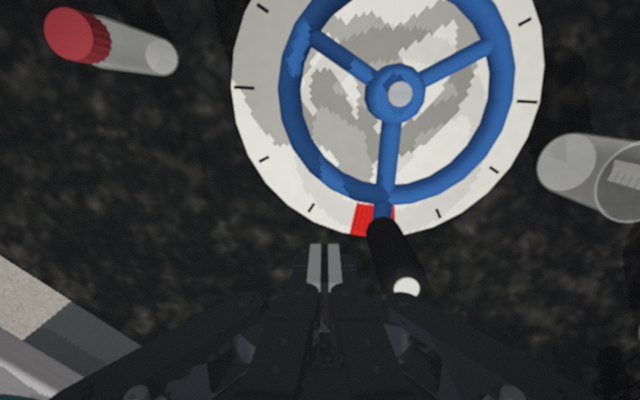

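```bash
python3 -m jog '[{"offset":[0,0,-0.55],"yaw":0},{"offset":[0,0.25,0],"yaw":0},{"offset":[0,0.2,0],"yaw":0},{"offset":[0,0.1,0],"yaw":0}]'
python3 look.py w3.png
```

```text
time: 6.95
eef_pos: [516.7, -28.1, 138.3]
ee_rot: [-180.0, -0.0, 41.8]
ft_force: [-1.4, 1.7, 1.0]
opening: 0.1
t 7.0 tcp [516.7 -28.1 138.2] yaw [-180.     0.    41.8] q6 126.0 F [-2.5  1.   1.9]
axis in tool [76.2 22.5]
```

View pics/w3.png

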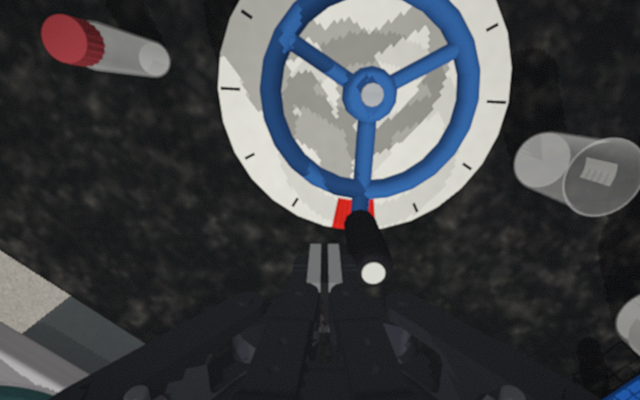

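```bash
python3 -m jog '[{"offset":[-0.1,0.4,0],"yaw":-0.2},{"offset":[-0.1,0.4,0],"yaw":-0.2},{"offset":[-0.1,0.4,0],"yaw":-0.2},{"offset":[-0.1,0.4,0],"yaw":-0.2},{"offset":[-0.1,0.4,0],"yaw":-0.2}]'
python3 look.py w4.png 1
```

```text
time: 7.62
eef_pos: [542.4, -59.3, 138.2]
ee_rot: [-179.9, 0.0, 72.0]
ft_force: [-3.2, 0.8, 2.0]
opening: -0.3
t 7.675 tcp [543.2 -59.9 138.1] yaw [-180.     0.    72.3] q6 92.9 F [-2.9 -0.2  1.5]
axis in tool [76.5 23.2]
wheel_axis 0.86 [373.  97.] [589.9   5.3 100. ] ang -25.0 1.6
handle_top 0.81 [372. 274.] [562.  -64.1 154. ] ang -110.7 74.9
red_mark 0.92 [303. 198.] [530.6 -45.3  67. ] ang -138.5 77.4
```

View pics/w4.png

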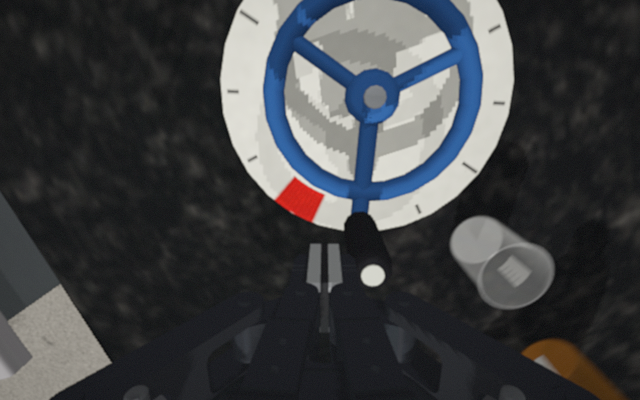

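```bash
python3 -m jog '[{"offset":[-0.1,0.4,0],"yaw":-0.2},{"offset":[-0.1,0.4,0],"yaw":-0.2},{"offset":[-0.1,0.4,0],"yaw":-0.2},{"offset":[-0.1,0.4,0],"yaw":-0.2},{"offset":[-0.1,0.4,0],"yaw":-0.2}]'
python3 look.py w5.png
python3 -m jog '[{"offset":[-0.1,0.4,0],"yaw":-0.2},{"offset":[-0.1,0.4,0],"yaw":-0.2},{"offset":[-0.1,0.4,0],"yaw":-0.2},{"offset":[-0.1,0.4,0],"yaw":-0.2},{"offset":[-0.1,0.4,0],"yaw":-0.2}]'
python3 look.py w6.png
```

```text
time: 8.45
eef_pos: [580.6, -73.3, 138.2]
ee_rot: [-179.9, 0.0, 101.9]
ft_force: [-3.5, -0.5, 1.7]
opening: 0.2
t 8.5 tcp [581.5 -73.4 138.1] yaw [-180.     0.   102.2] q6 62.7 F [-2.8 -1.1  0.7]
axis in tool [76.2 23.6]
time: 9.12
eef_pos: [620.9, -66.4, 138.2]
ee_rot: [-180.0, 0.0, 131.8]
ft_force: [-3.5, -2.4, 1.1]
opening: 0.4
t 9.175 tcp [621.7 -66.1 138.2] yaw [-180.     0.   132.1] q6 34.4 F [-2.7 -1.1  0.6]
axis in tool [75.7 23.8]
```

View pics/w6.png

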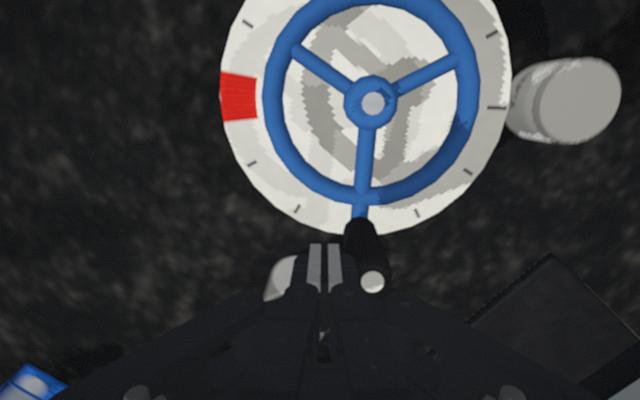

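```bash
python3 - <<'E'
from h import *
p=arm.get_image("side");save(p,"side1.png")
for uv in [(440,180),(445,210),(470,260),(490,310),(460,150)]:
    o,d=ray(p,uv);z=p["z_map"][uv[1],uv[0]];print(uv,(o+d*z).round())
E
```

```text
(440, 180) [867. 103. 182.]
(445, 210) [867.  21. 147.]
(470, 260) [ 866. -201.  165.]
(490, 310) [ 872. -325.  151.]
(460, 150) [866. -23. 311.]
```

View pics/side1.png

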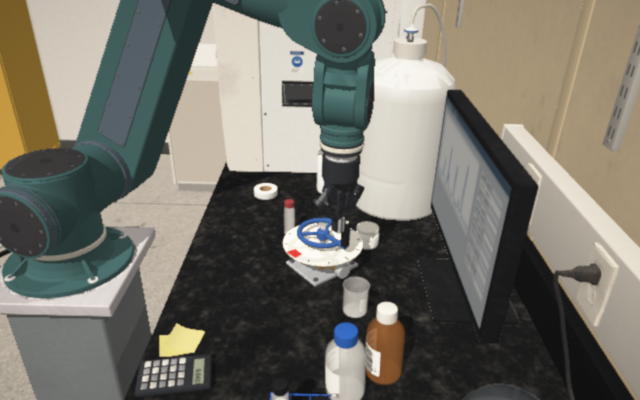

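```bash
python3 -m jog '[{"offset":[-0.1,0.4,0],"yaw":-0.2},{"offset":[-0.1,0.4,0],"yaw":-0.2},{"offset":[-0.1,0.4,0],"yaw":-0.2},{"offset":[-0.1,0.4,0],"yaw":-0.2},{"offset":[-0.1,0.4,0],"yaw":-0.2}]'
python3 look.py w7.png
python3 -m jog '[{"offset":[-0.1,0.4,0],"yaw":-0.2},{"offset":[-0.1,0.4,0],"yaw":-0.2},{"offset":[-0.1,0.4,0],"yaw":-0.2},{"offset":[-0.1,0.4,0],"yaw":-0.2},{"offset":[-0.1,0.4,0],"yaw":-0.2}]'
python3 look.py w8.png 1
```

```text
time: 9.85
eef_pos: [652.4, -40.5, 138.3]
ee_rot: [-180.0, 0.0, 161.7]
ft_force: [-0.4, -2.6, 0.9]
opening: 0.1
t 9.9 tcp [652.8 -39.8 138.3] yaw [-180.    0.  162.] q6 7.3 F [-1.3 -1.5 -0.4]
axis in tool [75.3 23.7]
time: 10.52
eef_pos: [666.6, -2.3, 138.4]
ee_rot: [-180.0, 0.0, -168.3]
ft_force: [0.7, -4.6, 0.3]
opening: -0.1
t 10.575 tcp [666.6  -1.3 138.4] yaw [-180.    0. -168.] q6 -19.1 F [-0.1 -0.7 -0.4]
axis in tool [74.9 23.4]
wheel_axis 0.76 [366. 105.] [590.2   5.2 100. ] ang -25.5 1.9
handle_top 0.67 [374. 283.] [663.9  20.6 154. ] ang 10.9 76.8
```

View pics/w8.png

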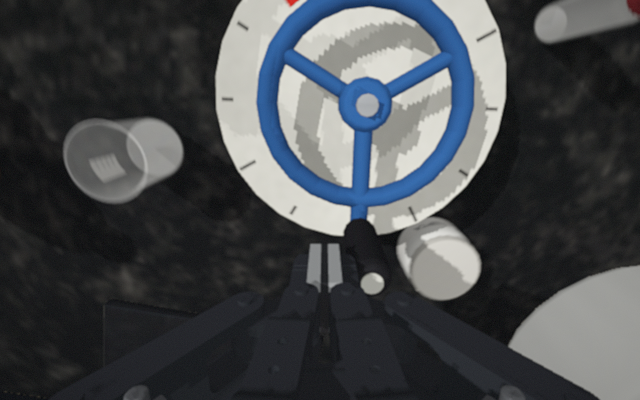

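```bash
python3 - <<'E'
from h import *
p=arm.get_image("scene");save(p,"scene1.png")
for uv in [(100,120),(160,150),(190,150),(215,150),(160,100),(180,240)]:
    o,d=ray(p,uv);z=p["z_map"][uv[1],uv[0]];print(uv,(o+d*z).round())
E
```

```text
(100, 120) [747. 453. 360.]
(160, 150) [670. 372. 303.]
(190, 150) [673. 313. 281.]
(215, 150) [710. 249. 239.]
(160, 100) [702. 342. 391.]
(180, 240) [585. 394. 137.]
```

View pics/scene1.png

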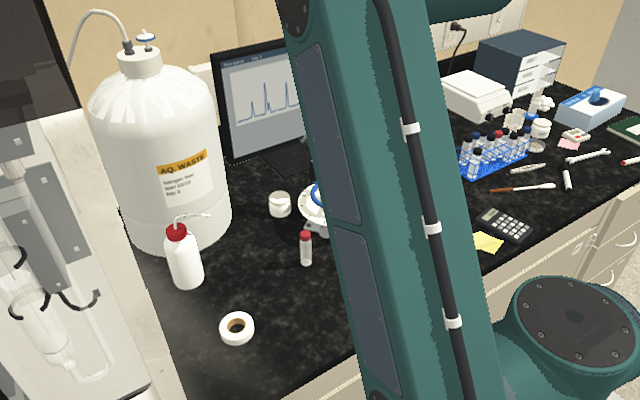

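```bash
python3 -m jog '[{"offset":[-0.1,0.4,0],"yaw":-0.2},{"offset":[-0.1,0.4,0],"yaw":-0.2},{"offset":[-0.1,0.4,0],"yaw":-0.2},{"offset":[-0.1,0.4,0],"yaw":-0.2},{"offset":[-0.1,0.4,0],"yaw":-0.2}]'
python3 look.py w9.png
python3 -m jog '[{"offset":[-0.1,0.4,0],"yaw":-0.2},{"offset":[-0.1,0.4,0],"yaw":-0.2},{"offset":[-0.1,0.4,0],"yaw":-0.2},{"offset":[-0.1,0.4,0],"yaw":-0.2},{"offset":[-0.1,0.4,0],"yaw":-0.2}]'
python3 look.py w10.png 1
```

```text
time: 11.4
eef_pos: [659.9, 37.8, 138.4]
ee_rot: [-180.0, 0.0, -138.2]
ft_force: [2.4, -2.6, -0.3]
opening: -0.1
t 11.45 tcp [659.5  38.7 138.4] yaw [-180.     0.  -137.9] q6 -45.8 F [ 2.  -1.2 -0.3]
axis in tool [74.5 23.4]
time: 12.08
eef_pos: [633.9, 69.2, 138.4]
ee_rot: [-179.9, 0.0, -108.3]
ft_force: [3.5, -1.9, 0.4]
opening: -0.0
t 12.125 tcp [633.1  69.8 138.5] yaw [-180.     0.  -107.9] q6 -73.1 F [2.9 0.3 0.6]
axis in tool [74.5 22.8]
wheel_axis 0.95 [361. 104.] [591.3   6.9 100. ] ang 16.9 2.9
handle_top 0.82 [372. 279.] [613.1  77.2 154. ] ang 71.0 75.4
```

View pics/w10.png

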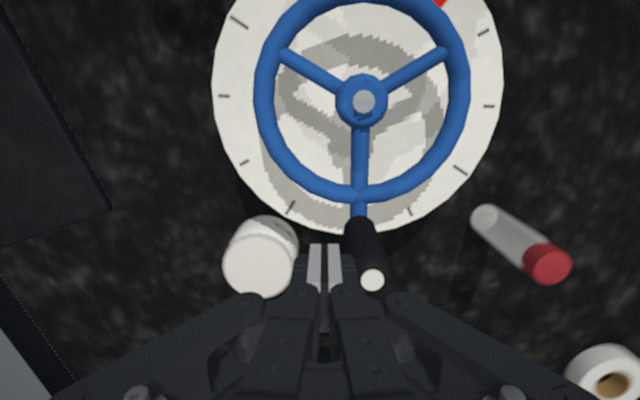

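```bash
python3 -m jog '[{"offset":[-0.1,0.4,0],"yaw":-0.2},{"offset":[-0.1,0.4,0],"yaw":-0.2},{"offset":[-0.1,0.4,0],"yaw":-0.2},{"offset":[-0.1,0.4,0],"yaw":-0.2},{"offset":[-0.1,0.4,0],"yaw":-0.2}]'
python3 look.py w11.png
```

```text
time: 12.9
eef_pos: [595.8, 83.4, 138.4]
ee_rot: [-179.9, 0.0, -78.2]
ft_force: [3.7, 0.3, -0.0]
opening: 0.2
t 12.95 tcp [594.8  83.6 138.4] yaw [-180.     0.   -77.9] q6 -101.9 F [3.  0.4 1.3]
axis in tool [74.6 22.5]
```

View pics/w11.png

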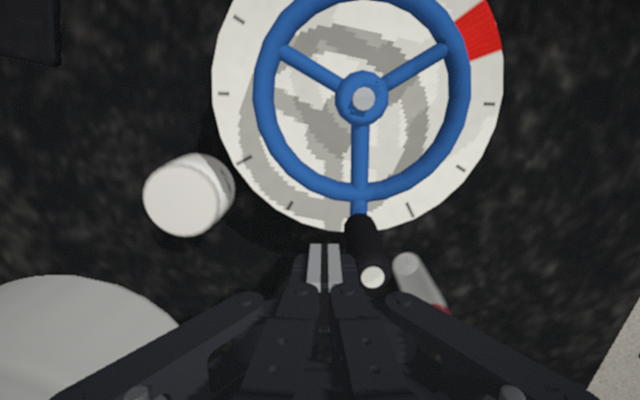

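```bash
python3 -m jog '[{"offset":[0,-0.6,0],"yaw":0},{"offset":[0,-0.6,-0.5],"yaw":0},{"offset":[0,0,-1],"yaw":0.35},{"offset":[0,0,0],"yaw":0.35},{"offset":[0,0,0],"yaw":0.35}]'
python3 -m jog '[{"offset":[0,0,0],"yaw":0.35},{"offset":[0,0,0],"yaw":0.35},{"offset":[0,0,0],"yaw":0.35},{"offset":[0,0,0],"yaw":0.35},{"offset":[0,0,0],"yaw":0.35}]'
python3 -m jog '[{"offset":[0,0,0],"yaw":0.35},{"offset":[0,0,0],"yaw":0.35},{"offset":[0,0,0],"yaw":0.35},{"offset":[0,0,0],"yaw":0.35},{"offset":[0,0,0],"yaw":0.35}]'
python3 -m jog '[{"offset":[0,0,0],"yaw":0.35},{"offset":[0,0,0],"yaw":0.35},{"offset":[0,0,0],"yaw":0.35},{"offset":[0,0,0],"yaw":0.35},{"offset":[0,0,0],"yaw":0.05}]'
python3 look.py w12.png 1
```

```text
time: 13.58
eef_pos: [619.8, 88.4, 168.1]
ee_rot: [180.0, 0.0, -110.3]
ft_force: [0.4, -0.1, -0.1]
opening: 0.0
time: 14.2
eef_pos: [619.7, 88.4, 167.9]
ee_rot: [180.0, -0.0, -162.8]
ft_force: [0.1, 0.3, -0.4]
opening: -0.5
time: 14.82
eef_pos: [619.7, 88.4, 167.9]
ee_rot: [-180.0, -0.0, 144.7]
ft_force: [0.3, 0.5, -0.7]
opening: -0.3
time: 15.45
eef_pos: [619.5, 88.5, 167.9]
ee_rot: [-180.0, -0.0, 101.6]
ft_force: [0.6, 0.3, 0.9]
opening: -0.1
t 15.5 tcp [619.4  88.5 168. ] yaw [-180.    -0.   101.7] q6 78.9 F [ 0.1 -0.7 -0.2]
axis in tool [-74.4 -47. ]
wheel_axis 0.85 [267. 305.] [591.4   7.8 100. ] ang 31.7 3.5
handle_top 0.93 [236. 252.] [573.4  76.8 154. ] ang 102.1 72.4
red_mark 0.78 [196. 320.] [529.6 -44.9  67. ] ang -139.2 77.8
```

View pics/w12.png

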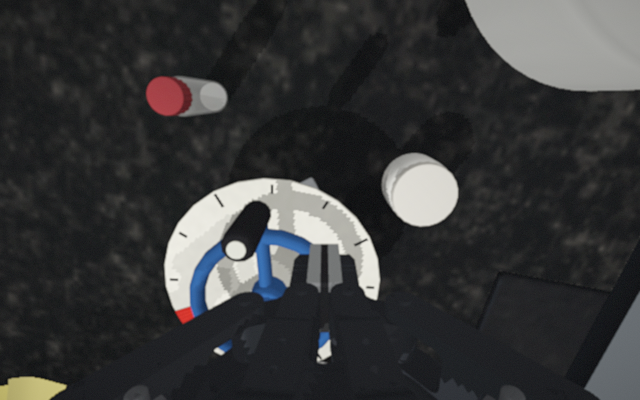

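```bash
python3 -m jog '[{"offset":[0,0,0.75],"yaw":0},{"offset":[0,0,0.75],"yaw":0},{"offset":[0,-0.5,0],"yaw":0},{"offset":[0,-0.5,0],"yaw":0},{"offset":[0,-0.2,0],"yaw":0}]'
python3 look.py w13.png
```

```text
time: 16.27
eef_pos: [594.7, 83.4, 138.9]
ee_rot: [180.0, 0.0, 101.8]
ft_force: [2.9, 0.6, -0.0]
opening: 0.3
t 16.325 tcp [594.9  83.4 139. ] yaw [179.9   0.  101.8] q6 78.4 F [ 2.2  1.1 -0.5]
axis in tool [-74.5 -22.1]
```

View pics/w13.png

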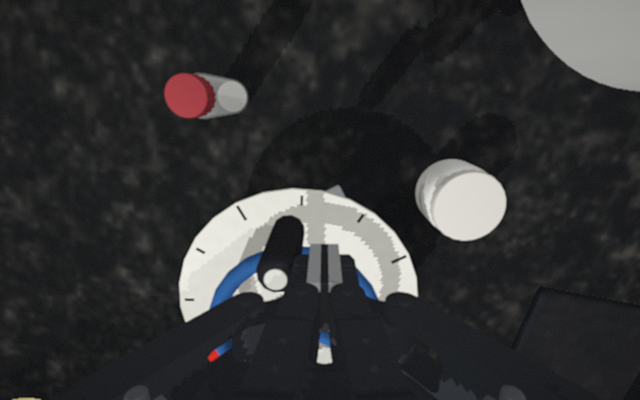

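In contact again (handle top at (275,278), directly left of the fingertips). Continue pushing with mirrored rows.

```bash
python3 -m jog '[{"offset":[0.1,-0.4,0],"yaw":-0.2},{"offset":[0.1,-0.4,0],"yaw":-0.2},{"offset":[0.1,-0.4,0],"yaw":-0.2},{"offset":[0.1,-0.4,0],"yaw":-0.2},{"offset":[0.1,-0.4,0],"yaw":-0.2}]'
python3 look.py w14.png
python3 -m jog '[{"offset":[0.1,-0.4,0],"yaw":-0.2},{"offset":[0.1,-0.4,0],"yaw":-0.2},{"offset":[0.1,-0.4,0],"yaw":-0.2},{"offset":[0.1,-0.4,0],"yaw":-0.2},{"offset":[0.1,-0.4,0],"yaw":-0.2}]'
python3 look.py w15.png 1
```

```text
time: 16.95
eef_pos: [555.7, 76.8, 138.9]
ee_rot: [179.9, 0.1, 132.0]
ft_force: [1.9, 2.2, 0.6]
opening: -0.1
t 17.0 tcp [554.8  76.6 138.9] yaw [179.9   0.  132.3] q6 47.2 F [ 2.6  1.5 -0.3]
axis in tool [-74.9 -22.6]
time: 17.62
eef_pos: [524.2, 50.7, 138.7]
ee_rot: [179.9, 0.1, 161.9]
ft_force: [2.1, 2.3, 0.4]
opening: 0.1
t 17.675 tcp [523.6  50.1 138.7] yaw [180.    0.  162.2] q6 14.4 F [1.9 1.1 0.4]
axis in tool [-75.3 -22.2]
handle_top 0.93 [279. 284.] [520.4  30.6 154. ] ang 160.1 72.4
red_mark 0.61 [202. 254.] [526.9 -44.1  67. ] ang -140.9 79.4
```

View pics/w15.png

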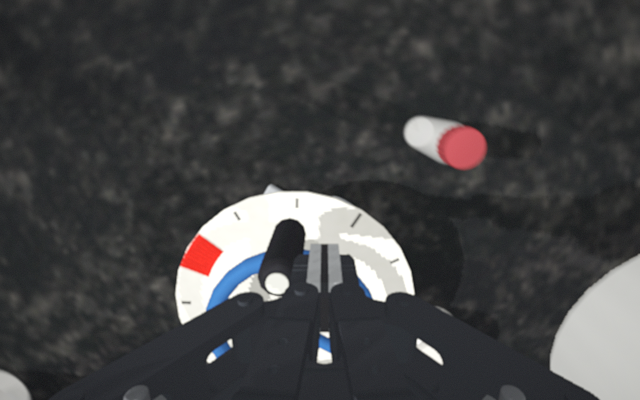

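```bash
python3 -m jog '[{"offset":[0.1,-0.4,0],"yaw":-0.2},{"offset":[0.1,-0.4,0],"yaw":-0.2},{"offset":[0.1,-0.4,0],"yaw":-0.2},{"offset":[0.1,-0.4,0],"yaw":-0.2},{"offset":[0.1,-0.4,0],"yaw":-0.2}]'
python3 look.py w16.png
python3 -m jog '[{"offset":[0.1,-0.4,0],"yaw":-0.2},{"offset":[0.1,-0.4,0],"yaw":-0.2},{"offset":[0.1,-0.4,0],"yaw":-0.2},{"offset":[0.05,-0.2,0],"yaw":-0.1},{"offset":[0,0,0],"yaw":0}]'
python3 look.py w17.png 1
```

```text
time: 18.45
eef_pos: [509.8, 12.5, 138.4]
ee_rot: [180.0, 0.0, -168.1]
ft_force: [-0.5, 3.6, 2.5]
opening: -0.2
t 18.5 tcp [509.7  11.8 138.3] yaw [ 180.    -0.  -167.8] q6 -20.0 F [-0.9  1.1  2.6]
axis in tool [-75.8 -22.2]
time: 19.12
eef_pos: [512.6, -16.2, 138.3]
ee_rot: [180.0, -0.0, -147.4]
ft_force: [-0.9, 2.3, 1.8]
opening: -0.3
t 19.175 tcp [512.5 -16.1 138.3] yaw [ 180.    -0.  -147.4] q6 -43.5 F [-0.7  1.4  1.8]
axis in tool [-75.9 -22.4]
handle_top 0.56 [274. 285.] [527.1 -32.8 154. ] ang -147.7 72.6
red_mark 0.61 [278. 211.] [529.  -43.1  67. ] ang -140.4 77.2
```

View pics/w17.png

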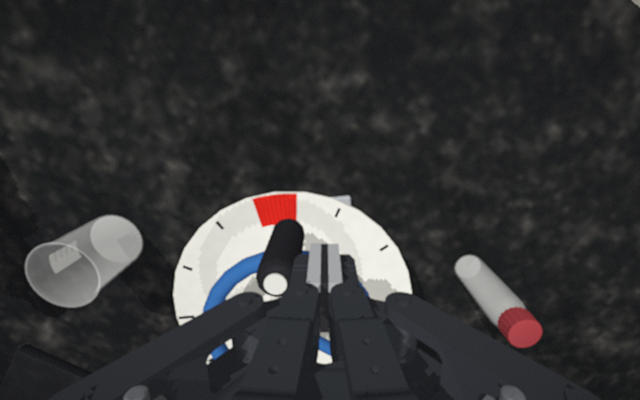

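```bash
python3 -m jog '[{"offset":[0.06,-0.27,0],"yaw":-0.13},{"offset":[0.06,-0.27,0],"yaw":-0.13},{"offset":[0,0,0],"yaw":0}]'
python3 look.py w18.png 1
python3 -m jog '[{"offset":[0,0.5,0],"yaw":0},{"offset":[0,0.8,0],"yaw":0},{"offset":[0,0,-1],"yaw":0},{"offset":[0,0,-1],"yaw":0},{"offset":[0,0,0],"yaw":0}]'
python3 look.py w19.png 1
```

```text
time: 19.7
eef_pos: [516.7, -26.5, 138.2]
ee_rot: [180.0, -0.0, -139.5]
ft_force: [-1.9, 1.1, 1.8]
opening: -0.3
t 19.75 tcp [516.6 -26.4 138.3] yaw [ 180.    -0.  -139.5] q6 -52.5 F [-0.7  1.7  2. ]
axis in tool [-75.7 -22. ]
handle_top 0.83 [274. 281.] [531.6 -41.9 154. ] ang -139.9 74.4
red_mark 0.89 [293. 207.] [527.6 -44.9  67. ] ang -140.1 79.4
time: 20.52
eef_pos: [499.8, -6.2, 179.3]
ee_rot: [-179.9, 0.1, -139.4]
ft_force: [0.2, 0.3, 0.5]
opening: 0.1
t 20.575 tcp [499.5  -6.3 178.4] yaw [-180.     0.  -139.4] q6 -50.7 F [ 0.2  0.6 -0.7]
axis in tool [-75.5 -48.7]
wheel_axis 0.64 [259. 298.] [590.3   4.3 100. ] ang -43.7 2.5
handle_top 0.89 [242. 242.] [531.  -39.6 154. ] ang -141.6 73.4
red_mark 0.78 [267. 191.] [527.1 -43.8  67. ] ang -141.0 79.1
```

View pics/w19.png

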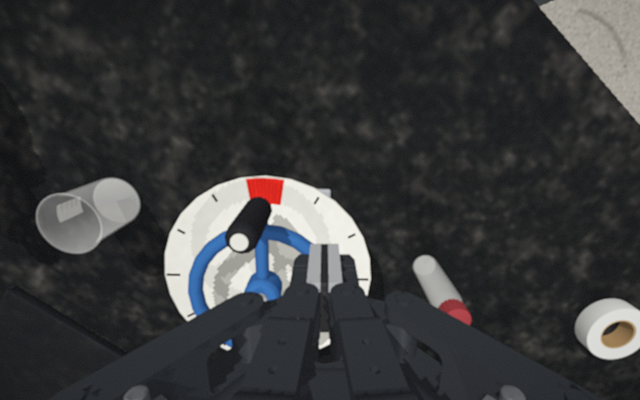

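```bash
python3 -m jog '[{"offset":[0,0,-0.9],"yaw":0.35},{"offset":[0,0,-0.9],"yaw":0.35},{"offset":[0,0,-0.8],"yaw":0.35},{"offset":[0,0,0],"yaw":0.35},{"offset":[0,0,0],"yaw":0.35}]'
python3 -m jog '[{"offset":[0,0,0],"yaw":0.35},{"offset":[0,0,0],"yaw":0.35},{"offset":[0,0,0],"yaw":0.35},{"offset":[0,0,0],"yaw":0.35},{"offset":[0,0,0],"yaw":0.35}]'
python3 -m jog '[{"offset":[0,0,0],"yaw":0.35},{"offset":[0,0,0],"yaw":0.35},{"offset":[0,0,0],"yaw":0.35},{"offset":[0,0,0],"yaw":0.35},{"offset":[0,0,0],"yaw":0.35}]'
python3 -m jog '[{"offset":[0,0,0],"yaw":0.35},{"offset":[0,0,0],"yaw":0.3},{"offset":[-0.8,0.7,0],"yaw":0},{"offset":[-0.8,0.7,0],"yaw":0},{"offset":[-0.7,0.5,0],"yaw":0}]'
python3 -m jog '[{"offset":[0,0,0],"yaw":0}]'
python3 look.py w20.png 1
```

```text
time: 21.35
eef_pos: [499.5, -6.7, 229.7]
ee_rot: [-180.0, -0.0, 167.8]
ft_force: [-0.1, 0.9, -0.3]
opening: -0.1
time: 21.98
eef_pos: [499.4, -6.7, 229.5]
ee_rot: [-179.9, -0.0, 115.3]
ft_force: [-0.2, 0.2, -0.3]
opening: 0.3
time: 22.6
eef_pos: [499.4, -6.7, 229.5]
ee_rot: [-179.9, 0.0, 62.8]
ft_force: [0.4, 0.2, 0.4]
opening: 0.1
time: 23.22
eef_pos: [492.3, -66.7, 229.6]
ee_rot: [-179.9, 0.0, 43.6]
ft_force: [-0.3, 0.5, -1.1]
opening: -0.3
time: 23.35
eef_pos: [492.3, -66.8, 229.9]
ee_rot: [-180.0, 0.0, 43.5]
ft_force: [1.3, -0.4, 0.1]
opening: 0.1
t 23.4 tcp [492.4 -66.2 230. ] yaw [-180.     0.    43.6] q6 119.4 F [0.7 0.7 0.3]
axis in tool [119.4  13.9]
wheel_axis 0.97 [344.  34.] [590.6   6.9 100. ] ang 24.2 2.3
handle_top 0.95 [339. 144.] [531.6 -41.9 154. ] ang -139.9 74.3
red_mark 0.96 [336. 135.] [530.3 -45.1  67. ] ang -138.8 77.5
```

View pics/w20.png

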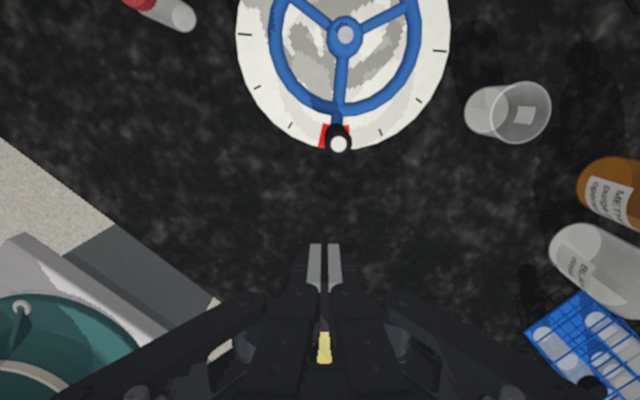

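```bash
python3 - <<'E'
from h import *
from scipy.spatial.transform import Rotation as Ro
p=arm.get_image("wrist");s=arm.state()
# camera in tool frame from the current view; rebuild the extrinsics of w1 (tcp known)
R=cv2.Rodrigues(np.array(p["rvec"],float))[0];t=np.array(p["tvec"],float).ravel()
def T(e,yaw):
    M=np.eye(4);M[:3,:3]=Ro.from_euler("xyz",[180,0,yaw],degrees=True).as_matrix();M[:3,3]=e;return M
W=np.eye(4);W[:3,:3]=R;W[:3,3]=t      # world->cam
CT=W@T(s["eef_pos"],s["ee_rot"][2])   # tool->cam
def meas(img,W,n):
    q=dict(p);q["rvec"]=cv2.Rodrigues(W[:3,:3])[0];q["tvec"]=W[:3,3]
    f=img.astype(int);hsv=cv2.cvtColor(img,cv2.COLOR_RGB2HSV)
    sub=np.zeros(f.shape[:2],bool);sub[110:165,300:400]=1
    red=sub&(f[:,:,0]>150)&(f[:,:,1]<90)
    v,u=np.nonzero(red);P=np.array([atz(q,(a,b),67)[:2] for a,b in zip(u,v)])
    wh=np.zeros(f.shape[:2],np.uint8);wh[134:156,325:362]=(f.min(2)>165)[134:156,325:362]
    nb,l,st,ce=cv2.connectedComponentsWithStats(wh)
    # hub top: bright bolt head
    hb=np.zeros(f.shape[:2],np.uint8);hb[22:50,330:365]=((f.max(2)-f.min(2))<40)[22:50,330:365]&(f.max(2)>100)[22:50,330:365]
    nb2,l2,st2,ce2=cv2.connectedComponentsWithStats(hb)
    def ctr(st,ce):
        k=1+np.argmax(st[1:,4]);return ce[k],st[k]
    d,sd=ctr(st,ce);h,sh=ctr(st2,ce2)
    D=atz(q,d,154)[:2];H=atz(q,h,104)[:2]
    A=np.degrees(np.arctan2(*(P-H)[:,::-1].T))
    w=D-H
    print(n,"hub",h.round(1),sh,H.round(1),"dot",d.round(1),sd,D.round(1),"r",np.hypot(*w).round(1),"handle ang",np.degrees(np.arctan2(w[1],w[0])).round(2),"red ang pct",np.percentile(A,[1,50,99]).round(1),len(A))
meas(p["frame"],W,"now")
W1=CT@np.linalg.inv(T([488.0,-62.1,231.4],42.2))
meas(cv2.imread("pics/w1.png")[:,:,::-1].copy(),W1,"start")
E
```

```text
now hub [346.2  36.4] [339  28  16  18 226] [590.1   5.6] dot [339.3 145.6] [332 138  15  16 183] [531.6 -41.5] r 75.1 handle ang -141.19 red ang pct [-150.  -148.3 -131.5] 124
start hub [347.3  34. ] [340  26  16  17 226] [589.1   7.1] dot [345.9 143.1] [339 136  15  15 185] [531.7 -41.3] r 75.1 handle ang -139.89 red ang pct [-149.1 -147.2 -131.1] 148
```

```bash
python3 - <<'E'
from h import *
p=arm.get_image("side");save(p,"side2.png")
for th in ["vial","beaker","jar"]:
    for d in arm.spot_point(p,th)[:1]:
        uv=d["position"][::-1];print(th,round(d["confidence"],2),np.round(uv),np.round(atz(p,uv,0)))
E
```

```text
vial 0.63 [289. 229.] [505. 160.   0.]
beaker 0.95 [354. 306.] [ 663. -143.    0.]
jar 0.7 [365. 244.] [702.  98.   0.]
```

View pics/side2.png

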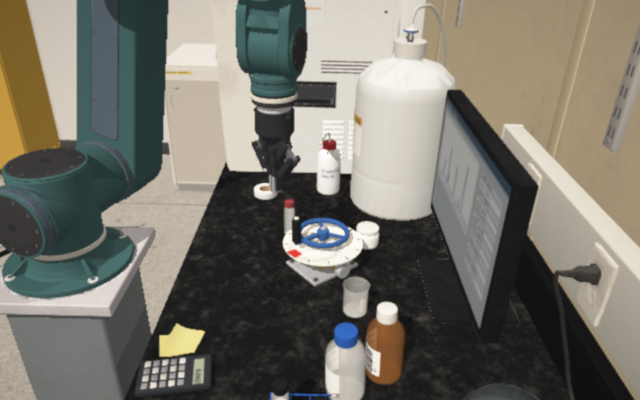

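```bash
python3 -c "
from rig import arm
print(arm.close_job())"
```

```text
the job is handed in; nothing more can be done
None
```

I turned the valve one full turn anticlockwise by pushing only the handle with the shut fingertips, and handed the job in after about 23 s of the 64 s allowed. Partway round, at about 240°, I backed off, spun the wrist half a turn clear of the handle, and carried on pushing.

- **Handle position:** My last measurement put the handle within about 1° of the middle of the red mark. Compared with the start picture it is about 0.7–1.3° short of a full turn, and it has not gone past the mark.
- **Forces:** The readings between moves stayed at about 5 N or less.
- **Wheel seating:** The wheel looked seated in the pictures. I did not measure its lift directly.
- **Bystanders:** In the last side picture the vial, beaker and jar stand where they did at the start. For the vial, the network's position moved about 20 mm along the line of sight, at a confidence of only 0.63. By eye its pixels match the first picture, so I take that as detector error.
- **Robot:** The fingers were clear of everything when I handed in.

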